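# Clamp the wood strip until the knob's slip clutch gives way

### The arm

A 6-joint arm with a two-finger parallel gripper is mounted at the origin on a cart in front of the work surface, level with it; the furniture and walls round the work are solid. World frame = base frame: x ahead of the robot, y to its left, z up, the work surface at z = 0. Lengths are in mm, angles in rad, forces in N, time in s.
With the tool pointing down it reaches from about 275 to 1000 mm from the base axis. Payload 8.4 kg.
Tool frame: the origin (TCP) lies between the finger pads; the fingertips stand 22 mm ahead of it and the grasp point (between the pads) lies 3 mm ahead of it; z points along the fingers, y is the line along which they close (so a half turn about z gives the same grasp; the last joint's range is limited). The gripper opens to 85 mm and grips with 20 to 120 N. Pads are 22 mm wide; open, the fingers measure 114 mm over their backs; the gripper's body (76 mm by 85 mm) begins 54 mm behind the grasp point. The pads swing forward as they close: fully open they stand 13 mm farther back than shut.
Start: joints at [1.29, 0.353, 1.633, -0, 1.155, -0.002], TCP at [172, 600.869, 253.281] pointing down, gripper open.
Joint ranges: [-2.63, 2.63], [-0.92, 2.1], [0.06, 2.66], [-1.3, 4.44], [0, 2.69], [-3.02, 3.02]. Speed limits (rad/s): [2.22, 2.22, 2.79, 3.14, 3.14, 3.14].

### API

Orientations are given as [roll, pitch, yaw] about the fixed x, y, z axes, in that order (R = Rz(yaw) Ry(pitch) Rx(roll)).
In Python, from rig import r, grab_frame gives the robot as it stands.
- The arm moves only by the shell command python3 -m inch 'ROWS' [FORCE]. ROWS is JSON, a list of rows, each a list of 7 numbers: the turn, a rotation vector about the tool's x, y, z as a fraction of full scale, then the shift along the tool's x, y, z as a fraction of full scale, then the closure, from 0 (fully open) to 1 (shut). In form: [[rx, ry, rz, dx, dy, dz, fingers], ...]. A call has 1 to 8 rows; each row shifts and turns the commanded pose from where the row before left it, along the tool's axes as they then stand; what a row does not reach is not made up. Full scale, the value 1, is 2.5 cm for a shift and pi rad for a turn. A row lasts 1/12 s, in which the tool goes at most 41.7 mm and 7.16 degrees, less where a joint would pass 70% of its speed; a pose out of reach is approached as far as the arm can. A call with a number of a shift or a turn outside -1 to 1 is refused whole. A call with a gripper value outside its range is refused whole. The fingers move at their own pace and stop on an object; FORCE is the grip in N (left out, the last holds). Time passes only in rows, so rows that do not move let the fingers close. It gives the time, the measured TCP pose, the force, the opening and the grip force at its end, in the units of the state.
- r.sense(): the state, without advancing time (a new reading comes with each control period).
- grab_frame(name): name is "scene" or "top" or "wrist"; returns a dict with "pixels" (400x640x3 uint8, red, green, blue), "z_map" (400x640 float32, mm along the optical axis (not along the pixel's ray), 0 where there is no reading), "vertical_fov" (degrees; the focal length in pixels is half the picture's height over the tangent of half this angle, whatever the lens; pixels are square), "cx", "cy" (the principal point, pixels), "cam_to_world" (4x4, takes a point from camera to world coordinates). Camera axes: x right, y down, z forward; pixel columns grow to the right and rows downward; lengths in mm; the calibration is good to about 2 mm. The wrist camera is an equidistant fisheye: a pixel r from the principal point sees the ray r / f radians off the axis. A picture is of the moment at which its call begins.
- r.sign_off(): hands the job in; it is judged then, once.
The state is a dict: "clock": time; "qpos": joint angles; "qvel": joint speeds; "joint_efforts": joint torques, N m; "eef_pos": TCP position; "tcp_rot": TCP orientation; "contact_force": force on the tool from outside, world axes, zero at the start; "wrist_torque": the same for the moment, N m; "opening": opening from 0.0 (shut) to 1.0 (fully open); "grasp_force": force on a finger pad.
Only numpy, scipy, OpenCV 4.12 (cv2) and the standard library are available. Lean on these libraries where they do the work, as an engineer would, in place of code of your own. Each camera call takes 0.05 s, during which the arm holds its last target. There are 200 camera calls.

### The job

A wooden strip lies ready under one of the two identical screw clamps on the bench; the other clamp is empty. Turn the black knob on top of the clamp that has the strip clockwise (seen from above) until the strip is pinched and the knob's slip clutch gives way, carry on for about 30 degrees of slipping, then let go. Leave the strip where it lies and do not turn the empty clamp's knob.

Things in the scene. Friction and masses are not known exactly. Their poses are not given: they have to be found in the camera images.
- clamp_knob_centre (a point): centre of the black fluted round knob on top of the bolted-down grey clamp that has the wooden strip under it: 36 mm across, 26 mm tall, axis upright, white index mark on top; stays 139 mm over the bench as it turns. Grip it from above at any yaw. Below it: an aluminium collar 24 mm across, 16 mm tall, then the clamp's head, 44 mm across. Nothing within 90 mm of it stands as high.
- clamp_knob (a joint): slip of that knob on its collar, rad, 0 at the start, grows clockwise from above. At first knob and collar turn together (0.07 N m) and this stays near 0; once the pad is tight, after about 15 to 35 degrees of turning, the clutch gives way at 0.12 N m, the collar stands still and this grows. Stays as left on release. 85 degrees of turning in all is always enough.
- clamp_spindle: the steel spindle of that clamp with its round pad (32 mm across); origin at the centre of the pad's underside, straight below the knob. It does not turn; it goes down 4 mm per radian of the collar, from 1 to 2 mm above the strip, and stays pressed on it when the knob is let go
- strip_centre (a point): centre of the plain wooden strip, 75 x 265 x 26 mm, loose on the clamp's 8 mm thick base plate, its long axis (y) running through under the pad
- spare_collar (a joint): collar of the other, identical clamp with nothing under its pad, rad, 0 at the start; turns along with that clamp's knob, clockwise positive. Its knob looks the same, 139 mm over the bench. Not to be turned

How it is judged (in metres and radians):
At the end, for the whole second after the job is handed in: The knob of the clamp with the strip has slipped clockwise on its collar by at least 15 degrees (0.26 rad), the pad presses down (on the strip) with more than 4 N, and the strip's centre is within 20 mm of where it lay (value of joint clamp_knob above 0.26 rad and contact force between clamp_spindle and strip above 4 N and distance of strip_centre from where it was at the start of the episode below 0.02 m); the robot touches nothing.
It fails at once if the empty clamp's knob is turned by more than about 15 degrees (value of joint spare_collar above 0.26 rad or value of joint spare_collar below -0.26 rad).
It also fails if it takes over 29 s, if anything falls off the work surface, if the arm or the gripper's body presses on something with over 40 N, if the wrist force passes 120 N, or if a joint passes its speed limit or range.

## Working session

There is one attempt and no reset: what is moved stays moved. The work goes in short steps, Python scripts to look and compute and a shell command to move; the robot and the scene stay as the last step left them, time stands still between calls to the robot, and variables do not carry over. Pictures are saved under pics/ and viewed, at most 10 in all, crops included, and the job is handed in when it is done.

```bash
mkdir -p pics; cat > h.py <<'E'
import numpy as np, cv2
from rig import r, grab_frame
def pts(f):
    h,w=f["z_map"].shape; fl=h/2/np.tan(np.radians(f["vertical_fov"]/2))
    v,u=np.mgrid[:h,:w]; z=f["z_map"]
    P=np.stack([(u-f["cx"])/fl*z,(v-f["cy"])/fl*z,z],-1)
    M=np.array(f["cam_to_world"]); return P@M[:3,:3].T+M[:3,3]
E
python3 - <<'E'
from h import *
s=r.sense(); print(s["clock"],s["eef_pos"],s["tcp_rot"])
for n in ("scene","top"):
    f=grab_frame(n); np.save(n+".npy",f,allow_pickle=True); cv2.imwrite(f"pics/{n}.png",f["pixels"][...,::-1])
    P=pts(f); g=f["pixels"].max(-1)
    m=((g<75)&(f["z_map"]>0)&(abs(P[...,2]-134)<12)).astype(np.uint8)
    k,l,st,c=cv2.connectedComponentsWithStats(m)
    for i in range(1,k):
        if st[i,4]>25:
            q=P[l==i]; print(n,c[i],st[i,4],q.min(0).round(),q.max(0).round(),np.median(q,0).round())
E
```

```text
0.0 [171.87800915 600.42493386 252.56238821] [-3.14019306e+00 -2.08741047e-05  2.86276577e+00]
scene [137.86428571  95.83571429] 140 [356. 850. 122.] [440. 911. 146.] [389. 863. 133.]
scene [174.45714286  94.97142857] 35 [461. 780. 132.] [490. 798. 146.] [476. 786. 142.]
scene [511.58730159 154.74603175] 63 [953. -76. 122.] [981. -45. 146.] [971. -60. 130.]
scene [266.69148936 172.14893617] 94 [436. 192. 130.] [464. 212. 146.] [445. 198. 138.]
scene [380.06779661 272.19774011] 177 [ 409. -188.  125.] [ 434. -162.  146.] [ 416. -181.  137.]
top [257.34782609   1.72463768] 69 [915. 159. 124.] [932. 212. 143.] [921. 188. 132.]
```

View pics/scene.png

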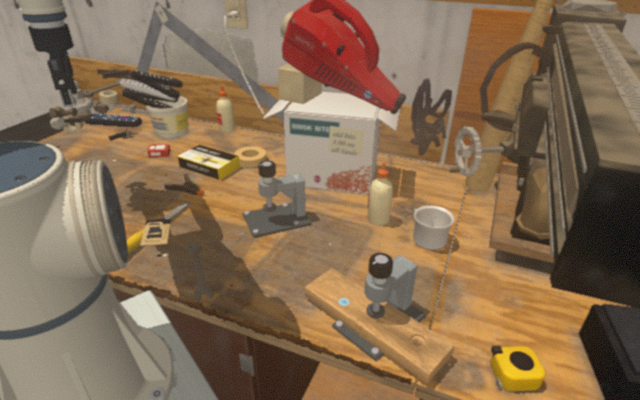

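View pics/top.png

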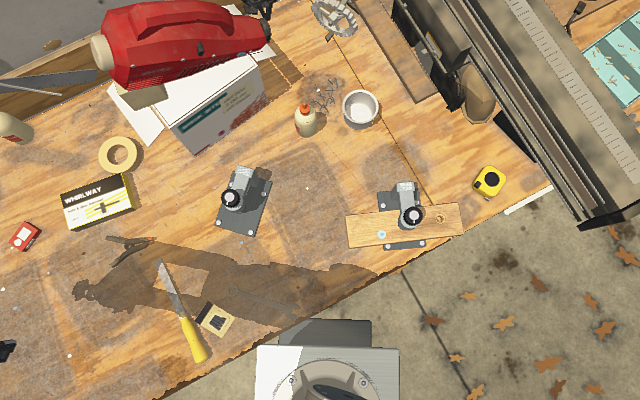

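The scene image shows the clamp with the strip with its knob at about (380,265), and the empty clamp's at about (267,170). In the top image they are at about (411,216) and (232,198). Next I triangulate the target knob's top face.

```bash
python3 - <<'E'
from h import *
R=[]
for n,(u0,v0) in (("scene",(381,260)),("top",(411,216))):
    f=np.load(n+".npy",allow_pickle=True).item(); P=pts(f); g=f["pixels"].max(-1)
    fl=200/np.tan(np.radians(f["vertical_fov"]/2)); M=np.array(f["cam_to_world"])
    S=20; sub=np.s_[v0-S:v0+S,u0-S:u0+S]
    m=(g[sub]<70).astype(np.uint8)
    k,l,st,c=cv2.connectedComponentsWithStats(m); i=1+st[1:,4].argmax()
    print(n,st[i]+[u0-S,v0-S,0,0,0],c[i]+[u0-S,v0-S],M[:3,3].round())
    (u,v),rad=cv2.minEnclosingCircle(cv2.findContours((l==i).astype(np.uint8),0,1)[0][0]); u+=u0-S;v+=v0-S
    print(u,v,rad)
    q=P[sub].reshape(-1,3); t=q[(q[:,2]>145)&(q[:,2]<165)]; print("depth top",len(t),(t.min(0)+t.max(0))/2,np.median(t,0), np.ptp(t,axis=0))
    d=M[:3,:3]@np.array([(u-f["cx"])/fl,(v-f["cy"])/fl,1]); d/=np.linalg.norm(d)
    R.append((M[:3,3],d)); 
    for h in(139,152): print(h,M[:3,3]+d*(h-M[2,3])/d[2])
A=sum(np.eye(3)-np.outer(d,d) for o,d in R); b=sum((np.eye(3)-np.outer(d,d))@o for o,d in R); print("tri",np.linalg.solve(A,b))
im=[cv2.resize(cv2.imread(f"pics/{n}.png")[v-25:v+25,u-25:u+25],(390,390),interpolation=0) for n,u,v in(("scene",381,260),("top",411,216))]
cv2.imwrite("pics/c1.png",np.hstack(im))
E
```

```text
scene [370 255  22  23 290] [380.58275862 268.94482759] [  31. -521.  586.]
381.0 265.5 12.619529724121094
depth top 326 [ 427.22365785 -168.81878873  149.10484327] [ 424.60509715 -171.46964586  150.90081389] [36.09061731 36.9990727   8.15376926]
139 [ 428.22490243 -170.21784926  139.        ]
152 [ 416.69300975 -180.41610505  152.        ]
top [403 207  20  18 163] [411.94478528 215.73619632] [ 266.   18. 1107.]
412.5 215.8333339691162 9.501562118530273
depth top 253 [ 427.76044452 -166.41279696  150.64252345] [ 428.00446423 -165.4354206   151.29111545] [35.58460851 35.20916753 11.26974445]
139 [ 428.44215493 -166.40975041  139.        ]
152 [ 426.2663818  -163.93217172  152.        ]
tri [ 429.75187846 -167.58432531  136.14346808]
```

View pics/c1.png

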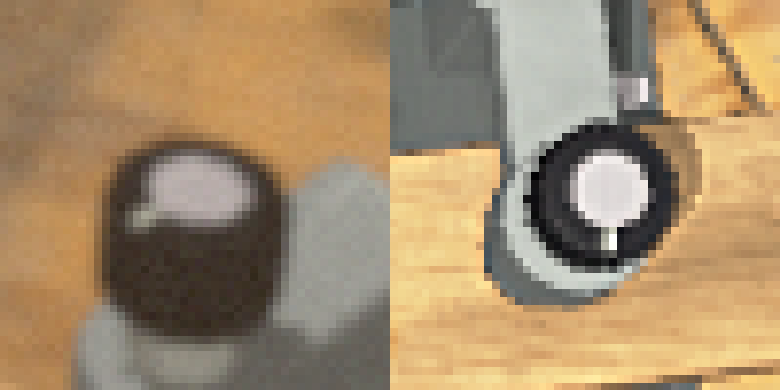

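The crop shows the knob's round black rim and white cap cleanly. The centre is about (428,-167,139), with the top at about 151. I start the approach at height.

```bash
python3 -m inch '[[0,0,0,-0.57,-0.83,0,0],[0,0,0,-0.57,-0.83,0,0],[0,0,0,-0.57,-0.83,0,0],[0,0,0,-0.57,-0.83,0,0],[0,0,0,-0.57,-0.83,0,0],[0,0,0,-0.57,-0.83,0,0],[0,0,0,-0.57,-0.83,0,0],[0,0,0,-0.57,-0.83,0,0]]' 40
python3 -m inch '[[0,0,0,-0.57,-0.83,0,0],[0,0,0,-0.57,-0.83,0,0],[0,0,0,-0.57,-0.83,0,0],[0,0,0,-0.57,-0.83,0,0],[0,0,0,-0.57,-0.83,0,0],[0,0,0,-0.57,-0.83,0,0],[0,0,0,-0.57,-0.83,0,0],[0,0,0,-0.57,-0.83,0,0]]'
python3 -c "
from h import *
print(r.sense()['qpos'])"
```

```text
clock: 0.77
eef_pos: [236.0, 408.5, 253.0]
tcp_rot: [-3.141, -0.0, 2.863]
contact_force: [0.5, 0.2, -0.3]
opening: 0.998
grasp_force: 0.0
clock: 1.43
eef_pos: [299.8, 217.7, 253.2]
tcp_rot: [-3.141, -0.0, 2.863]
contact_force: [1.4, 0.4, -0.0]
opening: 1.003
grasp_force: 0.0
[ 6.24028676e-01 -6.35283505e-02  2.13132085e+00 -4.50097951e-05
  1.07404473e+00 -6.68195428e-01]
```

```bash
python3 -m inch '[[0,0,0,-0.57,-0.83,0,0],[0,0,0,-0.57,-0.83,0,0],[0,0,0,-0.57,-0.83,0,0],[0,0,0,-0.57,-0.83,0,0],[0,0,0,-0.57,-0.83,0,0],[0,0,0,-0.57,-0.83,0,0],[0,0,0,-0.57,-0.83,0,0],[0,0,0,-0.57,-0.83,0,0]]'
python3 -m inch '[[0,0,0,-0.57,-0.83,0,0],[0,0,0,-0.57,-0.83,0,0],[0,0,0,-0.57,-0.83,0,0],[0,0,0,-0.57,-0.83,0,0],[0,0,0,-0.57,-0.83,0,0],[0,0,0,-0.57,-0.83,0,0],[0,0,0,0,0,0,0],[0,0,0,0,0,0,0]]'
python3 - <<'E'
from h import *
s=r.sense(); print(s["qpos"],s["eef_pos"])
f=grab_frame("wrist"); M=np.array(f["cam_to_world"]); fl=200/np.radians(f["vertical_fov"]/2)
print(f["vertical_fov"],fl,M.round(2))
np.save("w1.npy",f,allow_pickle=True); cv2.imwrite("pics/w1.png",f["pixels"][...,::-1])
p=M[:3,:3].T@(np.array([428,-167,151])-M[:3,3]); th=np.arctan2(np.hypot(*p[:2]),p[2]); print("knob expected px (fov formula tan / equi)")
for F in (200/np.tan(np.radians(f["vertical_fov"]/2)),fl): print(np.array([f["cx"],f["cy"]])+F*th*p[:2]/np.hypot(*p[:2]))
E
```

```text
clock: 2.1
eef_pos: [363.7, 26.7, 253.2]
tcp_rot: [-3.142, -0.0, 2.863]
contact_force: [-0.6, 1.3, -0.2]
opening: 1.0
grasp_force: 0.0
clock: 2.77
eef_pos: [411.6, -116.0, 253.0]
tcp_rot: [3.142, -0.001, 2.86]
contact_force: [0.1, -0.1, 0.1]
opening: 1.004
grasp_force: 0.0
[-2.78316666e-01  3.86065593e-02  2.03144835e+00  1.07988767e-04
  1.07241723e+00 -1.56803859e+00] [ 411.56726421 -116.00655019  252.95909015]
65.70646984690485 348.7984038502186 [[ 2.8000e-01  9.1000e-01  3.0000e-01  3.3618e+02]
 [ 9.6000e-01 -2.6000e-01 -9.0000e-02 -9.3170e+01]
 [-0.0000e+00  3.1000e-01 -9.5000e-01  3.7362e+02]
 [ 0.0000e+00  0.0000e+00  0.0000e+00  1.0000e+00]]
knob expected px (fov formula tan / equi)
[265.46521989 237.68806153]
[258.37719672 243.08860745]
```

View pics/w1.png

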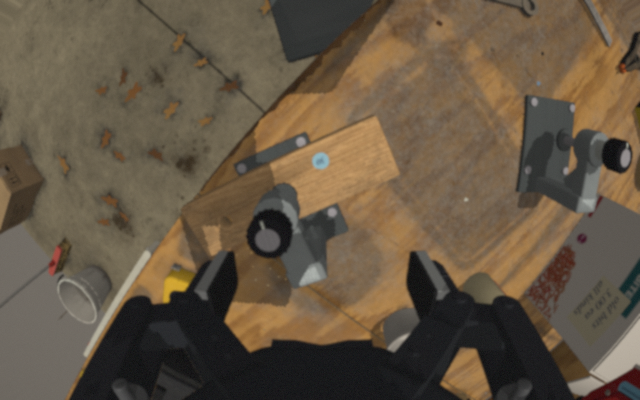

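The wrist picture shows the target knob at about (268,235), against a predicted (265,238), so the position agrees to about 2 mm. I move over it and go down.

```bash
python3 -m inch '[[0,0,0,-0.6,-0.89,0,0],[0,0,0,-0.6,-0.89,0,0],[0,0,0,0,0,0,0],[0,0,0,0,0,0.6,0],[0,0,0,0,0,0.6,0],[0,0,0,0,0,0.6,0],[0,0,0,0,0,0,0],[0,0,0,0,0,0,0]]'
python3 - <<'E'
from h import *
s=r.sense(); print(s["eef_pos"])
f=grab_frame("wrist"); cv2.imwrite("pics/w2.png",f["pixels"][...,::-1])
M=np.array(f["cam_to_world"]);p=M[:3,:3].T@(np.array([428,-167,151])-M[:3,3]); th=np.arctan2(np.hypot(*p[:2]),p[2]); F=200/np.tan(np.radians(f["vertical_fov"]/2)); print(np.array([f["cx"],f["cy"]])+F*th*p[:2]/np.hypot(*p[:2]))
E
```

```text
clock: 3.48
eef_pos: [427.5, -165.1, 207.9]
tcp_rot: [3.141, -0.002, 2.864]
contact_force: [0.5, 0.6, -0.7]
opening: 0.999
grasp_force: 0.0
[ 427.52627726 -165.13572849  207.94144321]
[317.47825187 228.23571321]
```

View pics/w2.png

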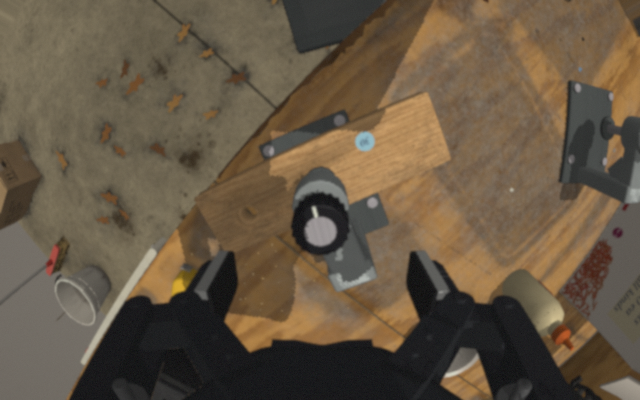

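The knob is centred between the fingers, with its cap at about (322,231). I go down to grasp height, then close.

```bash
python3 -m inch '[[0,0,0,-0.06,0,0.6,0],[0,0,0,0,0,0.6,0],[0,0,0,0,0,0.6,0],[0,0,0,0,0,0.5,0],[0,0,0,0,0,0.3,0],[0,0,0,0,0,0,0],[0,0,0,0,0,0,0.3],[0,0,0,0,0,0,0.4]]' 40
python3 -m inch '[[0,0,0,0,0,0,0.5],[0,0,0,0,0,0,0.6],[0,0,0,0,0,0,0.8],[0,0,0,0,0,0,0.8],[0,0,0,0,0,0,0.8],[0,0,0,0,0,0,0.8]]'
python3 -c "
from h import *
s=r.sense();print(s['wrist_torque'],s['contact_force'],s['qpos'])"
```

```text
clock: 4.2
eef_pos: [430.4, -166.8, 144.3]
tcp_rot: [-3.141, 0.002, 2.863]
contact_force: [0.3, 0.1, -0.4]
opening: 0.747
grasp_force: 0.0
clock: 4.7
eef_pos: [430.2, -166.9, 144.1]
tcp_rot: [-3.141, 0.001, 2.863]
contact_force: [-2.2, -0.4, 6.3]
opening: 0.411
grasp_force: 39.2
[ 0.03155596  0.20494425 -0.06759921] [-2.19735525 -0.39950505  6.33983907] [-3.73370467e-01  2.47968857e-01  2.07335921e+00 -1.86896861e-04
  8.19074708e-01 -1.66530117e+00]
```

The fingers hold the knob at a 35 mm opening and 39 N. I turn clockwise (+z of the tool) and watch the wrist moment.

```bash
T='from h import *
s=r.sense();print("Mz",s["wrist_torque"],"yaw",s["tcp_rot"][2])'
python3 -m inch '[[0,0,0.03,0,0,0,0.8],[0,0,0.03,0,0,0,0.8]]' | grep -E "force"; python3 -c "$T"
python3 -m inch '[[0,0,0.03,0,0,0,0.8],[0,0,0.03,0,0,0,0.8]]' | grep -E "force"; python3 -c "$T"
python3 -m inch '[[0,0,0.03,0,0,0,0.8],[0,0,0.03,0,0,0,0.8]]' | grep -E "force"; python3 -c "$T"
python3 -m inch '[[0,0,0.03,0,0,0,0.8],[0,0,0.03,0,0,0,0.8]]'; python3 -c "$T"
```

```text
contact_force: [-2.2, -1.5, 5.6]
grasp_force: 39.2
Mz [-0.34498591  0.39351412  0.09544788] yaw 2.6706288343372737
contact_force: [-2.9, -3.9, 6.6]
grasp_force: 39.2
Mz [-0.58705841  0.55827982  0.03948359] yaw 2.4817038508870453
contact_force: [-2.8, -4.4, 6.9]
grasp_force: 39.2
Mz [-0.82192733  0.7287568   0.08571825] yaw 2.293427359458196
clock: 5.37
eef_pos: [429.6, -167.6, 144.1]
tcp_rot: [-3.141, 0.001, 2.105]
contact_force: [-3.7, -6.1, 7.4]
opening: 0.411
grasp_force: 39.3
Mz [-0.90918648  0.89226612  0.12560363] yaw 2.1050981554135664
```

```bash
T='from h import *
s=r.sense();print("Mz",s["wrist_torque"],"yaw",s["tcp_rot"][2],s["contact_force"])'
python3 -m inch '[[0,0,0.03,0,0,0,0.8],[0,0,0.03,0,0,0,0.8]]' >/dev/null; python3 -c "$T"
python3 -m inch '[[0,0,0.03,0,0,0,0.8],[0,0,0.03,0,0,0,0.8]]' >/dev/null; python3 -c "$T"
python3 -m inch '[[0,0,0.03,0,0,0,0.8],[0,0,0.03,0,0,0,0.8]]'; python3 -c "$T"
```

```text
Mz [-1.07470746  1.02968544  0.15820525] yaw 1.9166691932814661 [-6.22817292 -5.76914619  8.50571699]
Mz [-1.07892002  1.18211535  0.1261574 ] yaw 1.7283030364941414 [-7.38514295 -8.05484734 10.00560683]
clock: 5.87
eef_pos: [429.0, -167.7, 144.1]
tcp_rot: [-3.14, 0.002, 1.54]
contact_force: [-8.2, -6.9, 10.1]
opening: 0.406
grasp_force: 39.5
Mz [-1.13175201  1.28625856  0.09499653] yaw 1.539864216424089 [-8.23942946 -6.85842105 10.1296791 ]
```

I have turned 76°, with the moment holding at about the clutch level. I let go, go straight up and look at the index mark. It should keep its place in the wrist view if the grip did not slip.

```bash
python3 -m inch '[[0,0,0,0,0,0,0.4],[0,0,0,0,0,0,0],[0,0,0,0,0,0,0],[0,0,0,0,0,0,0],[0,0,0,0,0,0,0],[0,0,0,0,0,-0.6,0],[0,0,0,0,0,-0.8,0],[0,0,0,0,0,-0.8,0]]'
python3 -m inch '[[0,0,0,0,0,-0.8,0],[0,0,0,0,0,-0.6,0],[0,0,0,0,0,0,0],[0,0,0,0,0,0,0]]'
python3 -c '
from h import *
a=grab_frame("wrist")["pixels"][...,::-1]; b=grab_frame("top")["pixels"][...,::-1]
cv2.imwrite("pics/w3.png",np.hstack([cv2.resize(a[100:300,200:440],(480,400)),cv2.resize(b[196:236,391:431],(300,400))]))'
```

```text
clock: 6.53
eef_pos: [429.3, -166.4, 198.5]
tcp_rot: [-3.14, -0.001, 1.544]
contact_force: [1.0, -0.2, 0.5]
opening: 0.999
grasp_force: 0.0
clock: 6.87
eef_pos: [430.1, -166.8, 233.7]
tcp_rot: [3.14, 0.001, 1.544]
contact_force: [0.3, 0.6, 0.4]
opening: 0.992
grasp_force: 0.0
```

View pics/w3.png

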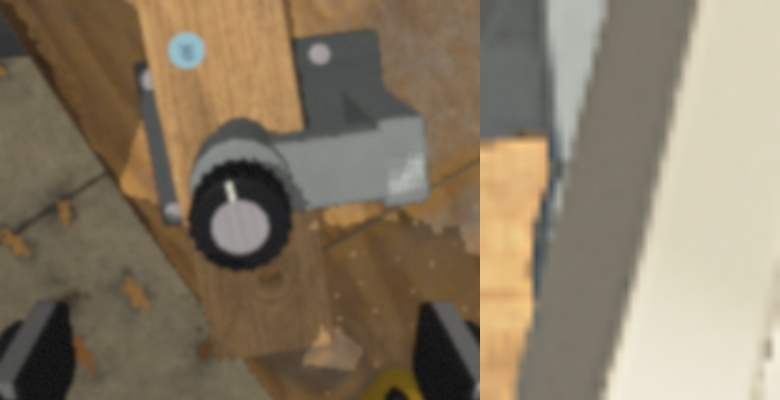

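In the wrist crop the index mark is at about (230,190), up and slightly left as before the turn. So the knob followed the full 76°, which means at least 40° of slip. The strip lies under the pad, and the gripper is clear.

```bash
python3 -c '
from rig import r
print(r.sign_off())'
```

```text
the job is handed in; nothing more can be done
None
```

I turned the knob of the clamp with the strip 76° clockwise (an estimated 40° or more of clutch slip, a bit over the 30° asked), let go, left the strip lying under the pad, never touched the empty clamp, and handed the job in at about 7 s; no verdict came back.

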